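Find the heavy side of an unevenly loaded tube tumbler and hold it down

TASK

The closed white tumbler drum has been loaded unevenly, and nobody can see where; its stiff bearing holds it wherever it stands. Take the red crank handle, turn the drum slowly by hand and feel where it wants to fall, then bring its heavy side straight down (so that a colleague can fit the counterweight at the top) and keep hold of the handle there: the job finishes while you are still gripping the handle with the drum at rest. Leave the tube rack, the amber bottle, the white beaker and the counterweight where they are.

Things in the scene. Friction and masses are not known exactly. Their poses are not given: they have to be found in the camera images.
- axle (a point): Fixed point on the tumbler's axle line, 165 mm above the table: centre of the circle that the middle of the crank handle runs on. x axis: along the level axle, from here towards the drum; z up; y level. From the hand plate out to 90 mm beyond this point, and 100 mm to either side, the table is clear.
- stand: Tumbler stand, fixed to the table. Origin on the table below point axle, same axes. Along its x (mm): handle -38 to 45, steel hub radius 18 at 45 to 57, black round hand plate radius 78 at 55 to 63, grey bearing post at 75 to 91, white drum radius 85 (teal bands, 8 even orange lids on each end) at 103 to 221, second post 233 to 249. Pale base plate 200 wide, 15 thick, from 56 to 266.
- grip (a point): Middle of the red crank handle: a bar of 24 mm diameter, 80 mm long, parallel to the axle, 60 mm from the axle line, standing out from the black hand plate; this point is 55 mm in front of the plate. The red sleeve revolves freely on its pin, so a hand can hold it in one attitude all the way round. The crank has no stops, either way.
- crank: Drum, hand plate and handle pin, turning as one. Origin at point axle; x along the axle, z from the axle towards the handle. Balanced but for a load fixed inside, unseen: about 0.6 kg, 60 mm off the axle, at any angle to the handle. At the handle it pulls with up to 4.7 to 7.1 N; the bearing's dry friction is 7.7 N there, so the drum stays where it is left and turning it takes 0.6 to 14.8 N.
- handle: The red handle sleeve itself; origin at its middle, the same as point grip; x axis along its length.
- tube_rack: Bystander: blue rack full of capped sample tubes, 110 x 200 mm, 122 mm high; origin at the centre of its underside.
- bottle: Bystander: amber bottle with blue cap, 70 mm across, 150 mm high; origin at the centre of its underside.
- beaker: Bystander: white plastic beaker, 70 mm across, 80 mm high; origin at the centre of its underside.
- counterweight: Bystander: steel counterweight 50 x 30 x 18 mm with a black knob on top, 30 mm high in all; origin at the centre of its underside. Not needed in this job.

How it is judged (in metres and radians):
On the way:
1. the handle is gripped and the drum has been turned away from where it stood (contact force between the fingers and handle above 1.5 N and distance of handle from where it was at the start of the episode above 0.03 m), for 0.1 s.
At the end, for the whole second after the job is handed in: The drum's hidden load hangs within 20 degrees of straight below the axle, the drum is at rest (turning slower than 0.05 rad/s), the fingers still grip the red handle with more than 1.5 N, and rack, bottle, beaker and counterweight stand within 30 mm of where they began (y of core_c0 in the frame of axle between -0.0205 and 0.0205 m and z of core_c0 in the frame of axle below -0.05 m and contact force between the fingers and handle above 1.5 N and angular speed of crank below 0.05 rad/s and distance of each of tube_rack, bottle, beaker, counterweight from where it was at the start of the episode below 0.03 m); the arm keeps its last pose, push and grip.
It fails at once if the tube rack is knocked away by more than 30 mm or tipped (distance of tube_rack from where it was at the start of the episode above 0.03 m or angle between tube_rack's own z axis and vertical above 0.5 rad).
It fails at once if the amber bottle is knocked away by more than 30 mm or tipped (distance of bottle from where it was at the start of the episode above 0.03 m or angle between bottle's own z axis and vertical above 0.5 rad).
It fails at once if the white beaker is knocked away by more than 30 mm or tipped (distance of beaker from where it was at the start of the episode above 0.03 m or angle between beaker's own z axis and vertical above 0.5 rad).
It fails at once if the counterweight is knocked away by more than 30 mm or tipped (distance of counterweight from where it was at the start of the episode above 0.03 m or angle between counterweight's own z axis and vertical above 0.5 rad).
It also fails if it takes over 58 s, if anything falls off the work surface, if the arm or the gripper's body presses on something with over 40 N, if the wrist force passes 120 N, or if a joint passes its speed limit or range.

ROBOT

A 6-joint arm with a two-finger parallel gripper is mounted at the origin on the work surface. World frame = base frame: x ahead of the robot, y to its left, z up, the work surface at z = 0. Lengths are in mm, angles in rad, forces in N, time in s.
With the tool pointing down it reaches from about 350 to 775 mm from the base axis. Payload 7.3 kg.
Tool frame: the origin (TCP) lies at the very end of the fingers, on their centre line; the grasp point (between the pads) lies 19 mm behind it; x points along the fingers, z is the direction in which the jaws open and shut, and the axes are right-handed (so a half turn about x gives the same grasp; the last joint's range is limited). The gripper opens to 92 mm and grips with 3 to 60 N. Pads are 19 mm wide; open, the fingers measure 130 mm over their backs; the gripper's body (75 mm by 190 mm) begins 47 mm behind the grasp point.
Start: joints at [-0.146, 0.342, 1.524, -0, 1.275, -0.146], TCP at [525.021, 0.019, 204.841] pointing down, gripper open.
Joint ranges: [-2.53, 2.53], [-0.77, 2.02], [0.04, 2.7], [-1, 4.14], [0.28, 2.66], [-3.11, 3.11]. Speed limits (rad/s): [2.57, 2.57, 3.14, 3.14, 3.14, 3.14].

INTERFACE

Orientations are given as [roll, pitch, yaw] about the fixed x, y, z axes, in that order (R = Rz(yaw) Ry(pitch) Rx(roll)).
In Python, from plant import * gives the robot as it stands.
- The arm moves only by the shell command python3 -m creep 'ROWS'. ROWS is JSON, a list of rows, each an object of numbers: "tx", "ty", "tz": the shift along the tool's x, y, z in cm; "wx", "wy", "wz": the turn, a rotation vector about the tool's x, y, z in rad; "gripper": the closure, from -1 (fully open) to 1 (shut). A call has 1 to 8 rows; each row is the pose to reach, as a shift and turn from the pose commanded when the call began, along the tool's axes at that moment; what a row does not reach only later rows make up. A row lasts 1/12 s, in which the tool goes at most 41.7 mm and 7.16 degrees, less where a joint would pass 70% of its speed; a pose out of reach is approached as far as the arm can. A call with a gripper value outside its range is refused whole. The fingers move at their own pace and stop on an object; the grip force is fixed at half the most. Time passes only in rows, so rows that repeat a pose let the fingers close. It gives the time, the measured TCP pose, the force and the opening at its end, in the units of the state.
- get_obs(): the state, without advancing time (a new reading comes with each control period).
- capture(name): name is "scene" or "side" or "wrist"; returns a dict with "frame" (400x640x3 uint8, red, green, blue), "z_map" (400x640 float32, mm along the optical axis (not along the pixel's ray), 0 where there is no reading), "vertical_fov" (degrees; the focal length in pixels is half the picture's height over the tangent of half this angle, whatever the lens; pixels are square), "cx", "cy" (the principal point, pixels), "xyz" and "rotation" of the camera in the world. Camera axes: x right, y down, z forward; pixel columns grow to the right and rows downward; lengths in mm; the calibration is good to about 2 mm. A picture is of the moment at which its call begins.
- close_job(): hands the job in, once; it reports no verdict.
The state is a dict: "time": time; "joint_positions": joint angles; "dq": joint speeds; "tau": joint torques, N m; "tool_pos": TCP position; "tcp_rot": TCP orientation; "contact_force": force on the tool from outside, world axes, zero at the start; "moment": the same for the moment, N m; "grip_width": finger opening in mm.
Only numpy, scipy, OpenCV 4.12 (cv2) and the standard library are available. Lean on these libraries where they do the work, as an engineer would, in place of code of your own. Each camera call takes 0.05 s, during which the arm holds its last target.

## Working session

There is one attempt and no reset: what is moved stays moved. The work goes in short steps, Python scripts to look and compute and a shell command to move; the robot and the scene stay as the last step left them, time stands still between calls to the robot, and variables do not carry over. Pictures are saved under pics/ and viewed, and the job is handed in when it is done.

```bash
ls; mkdir -p pics
cat > h.py <<'E'
from plant import *
import numpy as np, cv2
def K(c):
    f=c["frame"].shape[0]/2/np.tan(np.radians(c["vertical_fov"])/2); return f
def cloud(c):
    f=K(c);z=c["z_map"];v,u=np.mgrid[:z.shape[0],:z.shape[1]]
    p=np.stack([(u-c["cx"])/f*z,(v-c["cy"])/f*z,z],-1)
    return p@np.array(c["rotation"]).T+np.array(c["xyz"])
E
python3 - <<'E'
from h import *
import pickle
d={}
for n in ["scene","side"]:
    c=capture(n);d[n]=c
    print(n,c["xyz"],c["rotation"],K(c),c["cx"],c["cy"])
    cv2.imwrite(f"pics/{n}0.png",c["frame"][...,::-1])
    P=cloud(c);h=cv2.cvtColor(c["frame"],cv2.COLOR_RGB2HSV)
    m=((h[...,0]<6)|(h[...,0]>174))&(h[...,1]>150)&(h[...,2]>80)&(c["z_map"]>0)
    k,l,s,ce=cv2.connectedComponentsWithStats(m.astype(np.uint8))
    for i in range(1,k):
        if s[i,4]>40: print(s[i],P[l==i].mean(0),P[l==i].min(0),P[l==i].max(0))
pickle.dump(d,open("d.pkl","wb"))
print(get_obs())
E
```

```text
pics
scene [1204.37975958 -335.77767068  669.50546539] [-2.25422103  0.01848099  1.27089872] 379.86215806166985 316.57389208798224 204.36576655774707Traceback (most recent call last):
  File "<stdin>", line 8, in <module>
  File "h.py", line 8, in cloud
    return p@np.array(c["rotation"]).T+np.array(c["xyz"])
           ~~~~~~~~~~~~~~~~~~~~~~~~~~~^~~~~~~~~~~~~~~~~~~
ValueError: operands could not be broadcast together with shapes (400,640) (3,)
```

```bash
cat > h.py <<'E'
from plant import *
import numpy as np, cv2
from scipy.spatial.transform import Rotation as R
def K(c):
    f=c["frame"].shape[0]/2/np.tan(np.radians(c["vertical_fov"])/2); return f
def cloud(c):
    f=K(c);z=c["z_map"];v,u=np.mgrid[:z.shape[0],:z.shape[1]]
    p=np.stack([(u-c["cx"])/f*z,(v-c["cy"])/f*z,z],-1)
    return p@R.from_euler("xyz",c["rotation"]).as_matrix().T+np.array(c["xyz"])
E
python3 - <<'E'
from h import *
import pickle
d={}
for n in ["scene","side"]:
    c=capture(n);d[n]=c
    print(n,c["xyz"],c["rotation"],K(c),[k for k in c])
    cv2.imwrite(f"pics/{n}0.png",c["frame"][...,::-1])
    P=cloud(c);h=cv2.cvtColor(c["frame"],cv2.COLOR_RGB2HSV)
    m=((h[...,0]<6)|(h[...,0]>174))&(h[...,1]>150)&(h[...,2]>80)&(c["z_map"]>0)
    k,l,s,ce=cv2.connectedComponentsWithStats(m.astype(np.uint8))
    for i in range(1,k):
        if s[i,4]>40: print(s[i],P[l==i].mean(0),P[l==i].min(0),P[l==i].max(0))
pickle.dump(d,open("d.pkl","wb"))
print(get_obs())
E
```

```text
scene [1204.37975958 -335.77767068  669.50546539] [-2.25422103  0.01848099  1.27089872] 379.86215806166985 ['frame', 'z_map', 'vertical_fov', 'cx', 'cy', 'xyz', 'rotation']
[402  37  22  12 180] [-160.87549695  470.63007992  215.75650521] [-559.84952991   31.93670573   89.30167984] [561.96019735 758.51522832 464.12099001]
[340 146  27  21 224] [556.6182479  -61.79795948 232.23225116] [486.53299346 -79.17461047 181.59820417] [595.16921283 -14.04223987 237.49023721]
side [762.16437032 459.36942238 756.75825897] [-2.33295042e+00 -1.39451607e-03  2.83380630e+00] 444.7910827495421 ['frame', 'z_map', 'vertical_fov', 'cx', 'cy', 'xyz', 'rotation']
[349 199  13   7  55] [527.76614123 -54.88916213 235.22924565] [514.23482682 -61.5949097  227.1585058 ] [573.1406298   23.67647697 317.62630933]
{'time': 0.15, 'joint_positions': array([-1.45997285e-01,  3.42545380e-01,  1.52477270e+00, -2.75519991e-05,
        1.27539203e+00, -1.46027669e-01]), 'dq': array([-0.00195422, -0.00148742, -0.00229952, -0.00023879,  0.00115105,
       -0.00021405]), 'tau': array([ 7.52666965e-04, -4.31470585e+01, -2.44352603e+01,  7.18239485e-02,
        5.38185902e-02, -1.32920518e-04]), 'tool_pos': array([5.24682893e+02, 6.12547715e-02, 2.04322291e+02]), 'tcp_rot': array([3.0191404 , 1.56967855, 3.01917882]), 'contact_force': array([ 0.51427453, -0.61103539, -0.86288397]), 'moment': array([-0.01265152, -0.01870549, -0.01538346]), 'grip_width': 91.84245876089918}
```

View pics/scene0.png

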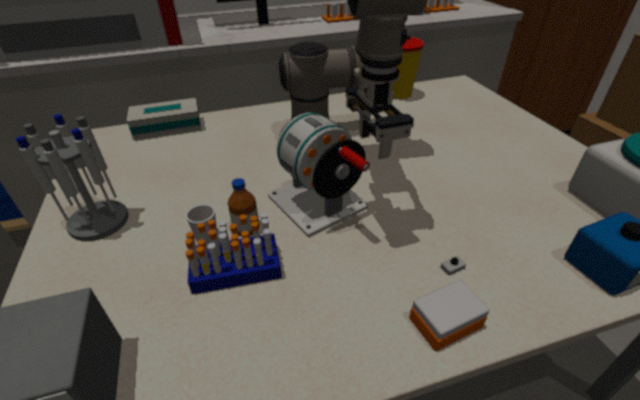

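View pics/side0.png

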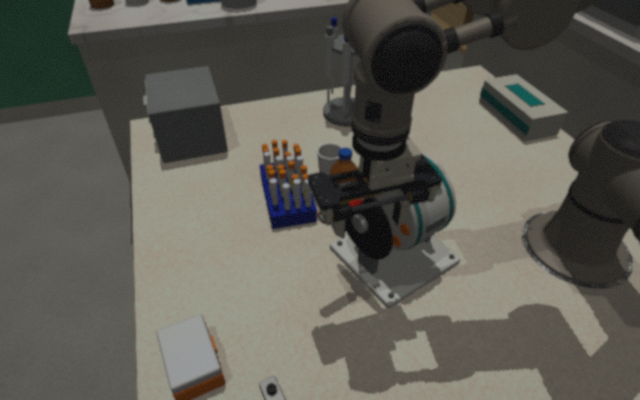

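```bash
cat > m.py <<'E'
from h import *
import pickle
d=pickle.load(open("d.pkl","rb"))
c=d["scene"];P=cloud(c);h=cv2.cvtColor(c["frame"],cv2.COLOR_RGB2HSV)
m=((h[...,0]<6)|(h[...,0]>174))&(h[...,1]>150)&(h[...,2]>80)&(c["z_map"]>0)
m[:120]=0
q=P[cv2.erode(m.astype(np.uint8),np.ones((3,3)))>0]
q=q[np.abs(q-np.median(q,0)).max(1)<50]
mu=q.mean(0);w=np.linalg.svd(q-mu)[2][0];print("handle mean",mu,w,len(q),q.min(0),q.max(0))
# black plate
V=h[...,2];mm=np.zeros_like(m);mm[135:205,310:370]=1
bm=mm&(V<55)&(c["z_map"]>0)
b=P[bm];print(len(b))
rng=np.random.default_rng(0);best=0
for i in range(800):
    s=b[rng.choice(len(b),3,False)];n=np.cross(s[1]-s[0],s[2]-s[0]);n/=np.linalg.norm(n)+1e-9
    if abs(n[2])>.3: continue
    k=np.abs((b-s[0])@n)<3
    if k.sum()>best:best=k.sum();K0=k
e=b[K0];n=np.linalg.svd(e-e.mean(0))[2][2];print("plate",best,e.mean(0),n,e.min(0),e.max(0))
# in-plane extents
n=n*np.sign(n[0]);hh=np.cross([0,0,1],n);hh/=np.linalg.norm(hh)
a=(e-e.mean(0))@hh;print("hor center",e.mean(0)+hh*(np.percentile(a,1)+np.percentile(a,99))/2,np.percentile(a,[1,99]))
# base plate z 15
bp=P[(np.abs(P[...,2]-15)<4)&(np.hypot(P[...,0]-500,P[...,1]+150)<200)]
print(len(bp)); r=cv2.minAreaRect(bp[:,:2].astype(np.float32)); print(r,cv2.boxPoints(r))
E
python3 m.py
```

```text
handle mean [559.16826915 -62.67095958 233.75962254] [ 0.95972318  0.28093774 -0.00232436] 133 [521.12309978 -76.31857536 228.88410762] [592.45665712 -49.90086357 237.49023721]
2408
plate 1730 [509.33629706 -82.68555959 166.93308664] [0.95384032 0.30030115 0.00280613] [ 478.83067035 -144.72551861   87.44869486] [529.79124637   3.90316656 242.3203143 ]
hor center [506.5368114  -73.79361122 166.93308664] [-62.20085924  80.84530783]
2251
((456.2064208984375, -184.87765502929688), (243.44497680664062, 372.5198974609375), 31.268733978271484) [[ 255.48633   -88.853806]
 [ 448.84378  -407.2623  ]
 [ 656.9265   -280.9015  ]
 [ 463.56906    37.50699 ]]
```

```bash
cat >> m.py <<'E'
from scipy.optimize import least_squares
print('----')
n=np.array([n[0],n[1],0]);n/=np.linalg.norm(n);hh=np.cross([0,0,1],n)
a=q@hh;z=q[:,2];o=least_squares(lambda p:np.hypot(a-p[0],z-p[1])-12,[a.mean(),z.mean()-8],loss='soft_l1');print("handle ctr hh,z",o.x,"n range",np.percentile(q@n,[2,98]),"resid",np.abs(o.fun).mean())
ae=e@hh;ze=e[:,2]
from scipy.spatial import ConvexHull
H=ConvexHull(np.c_[ae,ze]).vertices
o2=least_squares(lambda p:np.hypot(ae[H]-p[0],ze[H]-165)-78,[ae.mean()],loss='soft_l1');print("plate ctr hh",o2.x,np.round(np.c_[ae[H],ze[H]]),"n",np.median(e@n))
for A in (o.x[0],o2.x[0]): print("plate n",n, "xy:",n*np.median(e@n)+hh*A)
# plate silhouette
E
python3 m.py | sed -n '/----/,$p'
```

```text
----
handle ctr hh,z [-222.61370865  223.45774292] n range [479.06565206 546.99170774] resid 0.7448805538956442
plate ctr hh [-218.65379012] [[-238.   89.]
 [-214.   87.]
 [-202.   89.]
 [-196.   92.]
 [-168.  111.]
 [-161.  118.]
 [-142.  169.]
 [-140.  231.]
 [-143.  232.]
 [-210.  242.]
 [-225.  242.]
 [-228.  242.]
 [-244.  239.]
 [-253.  235.]
 [-256.  234.]
 [-271.  223.]
 [-283.  208.]
 [-290.  195.]
 [-291.  192.]
 [-293.  186.]
 [-296.  179.]
 [-296.  166.]
 [-296.  157.]
 [-294.  145.]
 [-292.  139.]
 [-289.  130.]
 [-285.  124.]
 [-280.  117.]
 [-272.  108.]
 [-263.  100.]] n 461.04782152484955
plate n [0.95384407 0.30030233 0.        ] xy: [506.61914596 -73.88503204   0.        ]
plate n [0.95384407 0.30030233 0.        ] xy: [505.42997321 -70.10788724   0.        ]
```

Run:
```python
import cv2
a=cv2.imread('pics/scene0.png');cv2.imwrite('pics/zoom0.png',cv2.resize(a[80:250,240:430],None,fx=4,fy=3.5,interpolation=cv2.INTER_CUBIC)[:600,:800])
```

```text
(no output)
```

View pics/zoom0.png

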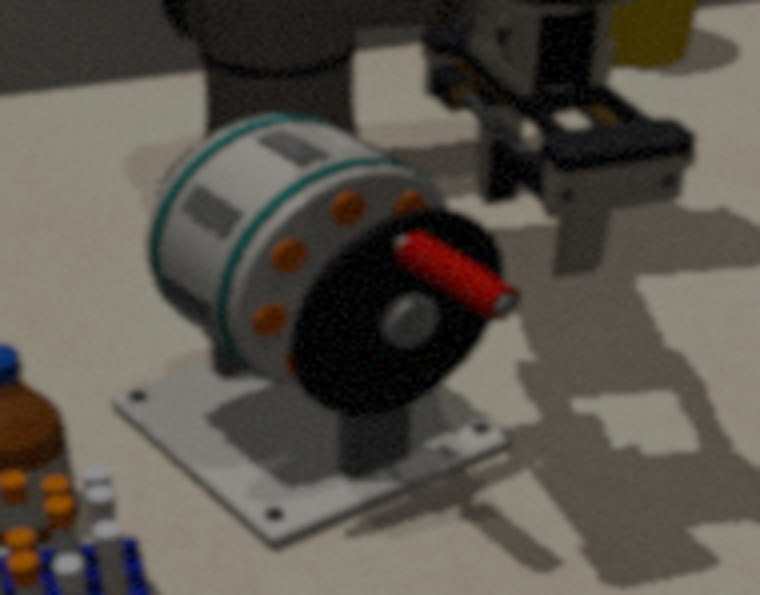

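```bash
cat > g.py <<'E'
from h import *
n=np.array([.95384,.3003,0]);hh=np.array([-.3003,.95384,0]);C=n*516+hh*-219+np.array([0,0,165])
def st():
    o=get_obs();T=R.from_euler("xyz",o["tcp_rot"]).as_matrix();return o,T
if __name__=="__main__":
    o,T=st();print(C,T.round(3))
    a=np.arctan2(T[:,2]@n, T[:,2]@hh);print("tool z in (hh,n):",np.degrees(a))
    G=C+hh*-3+n*3+np.array([0,0,60-19]);print("TCP target",G,"delta tool cm",(T.T@(G-o["tool_pos"])/10).round(2))
    # desired rot: x down, z = s*hh
    for s in (1,-1):
        z=s*hh;x=np.array([0,0,-1.]);D=np.c_[x,np.cross(z,x),z]
        print(s,R.from_matrix(T.T@D).as_rotvec().round(3))
E
python3 g.py
python3 - <<'E'
from g import *
import pickle
d=pickle.load(open("d.pkl","rb"))
c=d["scene"];P=cloud(c)
for nm,u,v in [("bottlecap",238,184),("beaker rim",202,212),("rack",235,272),("rackR",262,225),("counterw",453,266)]:
    p=P[v-2:v+3,u-2:u+3].reshape(-1,3);p=np.median(p,0);print(nm,p.round(),"n",((p-C)@n).round(),"hh",((p-C)@hh).round())
E
```

```text
[557.94714 -53.93616 165.     ] [[-0.001 -0.     1.   ]
 [ 0.     1.     0.   ]
 [-1.     0.    -0.001]]
tool z in (hh,n): 107.4734997014722
TCP target [561.70956 -55.89678 206.     ] delta tool cm [-0.17 -5.6   3.7 ]
1 [-1.876e+00 -1.000e-03 -1.000e-03]
-1 [ 1.266e+00 -1.000e-03  1.000e-03]
bottlecap [ 460. -308.  149.] n -170.0 hh -213.0
beaker rim [ 420. -407.   56.] n -237.0 hh -295.0
rack [ 632. -354.   43.] n -19.0 hh -309.0
rackR [ 577. -274.  108.] n -48.0 hh -216.0
counterw [743. 115.  17.] n 228.0 hh 105.0
```

```bash
python3 -m creep '[{"tx":-4,"gripper":-1},{"tx":-6,"gripper":-1},{"tx":-6,"wx":0.12},{"tx":-6,"wx":0.24},{"tx":-6,"wx":0.36},{"tx":-6,"wx":0.48},{"tx":-6,"wx":0.6},{"tx":-6,"wx":0.72}]'; python3 -m creep '[{"wx":0.12},{"wx":0.24},{"wx":0.36},{"wx":0.48},{"wx":0.546},{"wx":0.546}]'; python3 g.py
```

```text
[557.94714 -53.93616 165.     ] [[-0.001 -0.     1.   ]
 [ 0.     1.     0.   ]
 [-1.     0.    -0.001]]
tool z in (hh,n): 107.4734997014722
TCP target [561.70956 -55.89678 206.     ] delta tool cm [-0.17 -5.6   3.7 ]
1 [-1.876e+00 -1.000e-03 -1.000e-03]
-1 [ 1.266e+00 -1.000e-03  1.000e-03]validation failed for argument at $[0]...
validation failed for argument at $[0]...
```

```bash
python3 -m creep '[{"tx":-4,"ty":0,"tz":0,"wx":0,"wy":0,"wz":0,"gripper":-1},{"tx":-6,"ty":0,"tz":0,"wx":0,"wy":0,"wz":0,"gripper":-1},{"tx":-6,"ty":0,"tz":0,"wx":0.12,"wy":0,"wz":0,"gripper":-1},{"tx":-6,"ty":0,"tz":0,"wx":0.24,"wy":0,"wz":0,"gripper":-1},{"tx":-6,"ty":0,"tz":0,"wx":0.36,"wy":0,"wz":0,"gripper":-1},{"tx":-6,"ty":0,"tz":0,"wx":0.48,"wy":0,"wz":0,"gripper":-1},{"tx":-6,"ty":0,"tz":0,"wx":0.6,"wy":0,"wz":0,"gripper":-1},{"tx":-6,"ty":0,"tz":0,"wx":0.72,"wy":0,"wz":0,"gripper":-1}]'
```

```text
time: 0.82
tool_pos: [524.8, 0.1, 264.5]
tcp_rot: [-2.588, 1.57, 2.969]
contact_force: [-0.0, 0.4, -0.3]
grip_width: 91.8
```

```bash
python3 -m creep '[{"tx":0,"ty":0,"tz":0,"wx":0.546,"wy":0,"wz":0,"gripper":-1},{"tx":0,"ty":0,"tz":0,"wx":0.546,"wy":0,"wz":0,"gripper":-1},{"tx":0,"ty":0,"tz":0,"wx":0.546,"wy":0,"wz":0,"gripper":-1},{"tx":0,"ty":0,"tz":0,"wx":0.546,"wy":0,"wz":0,"gripper":-1},{"tx":0,"ty":0,"tz":0,"wx":0.546,"wy":0,"wz":0,"gripper":-1},{"tx":0,"ty":0,"tz":0,"wx":0.546,"wy":0,"wz":0,"gripper":-1}]'; python3 g.py
```

```text
time: 1.32
tool_pos: [524.8, 0.0, 264.5]
tcp_rot: [-2.035, 1.57, 2.981]
contact_force: [0.3, 0.2, -0.0]
grip_width: 92.0
[557.94714 -53.93616 165.     ] [[-0.001  0.954  0.299]
 [ 0.     0.299 -0.954]
 [-1.    -0.001 -0.   ]]
tool z in (hh,n): -179.89322243870532
TCP target [561.70956 -55.89678 206.     ] delta tool cm [5.85 1.85 6.44]
1 [3.14e+00 1.00e-03 0.00e+00]
-1 [-0.002 -0.     0.001]
```

```bash
python3 -m creep '[{"tx":0,"ty":0.9,"tz":3.2,"wx":0,"wy":0,"wz":0,"gripper":-1},{"tx":0,"ty":1.85,"tz":6.4,"wx":0,"wy":0,"wz":0,"gripper":-1},{"tx":0,"ty":1.85,"tz":6.4,"wx":0,"wy":0,"wz":0,"gripper":-1},{"tx":0,"ty":1.85,"tz":6.4,"wx":0,"wy":0,"wz":0,"gripper":-1}]'
python3 - <<'E'
from h import *
for n in ("scene","wrist"):
    c=capture(n);cv2.imwrite(f"pics/{n}1.png",c["frame"][...,::-1])
E
```

```text
time: 1.65
tool_pos: [562.1, -56.6, 263.9]
tcp_rot: [-2.147, 1.569, 2.87]
contact_force: [0.4, -0.3, -0.1]
grip_width: 91.8
```

View pics/scene1.png

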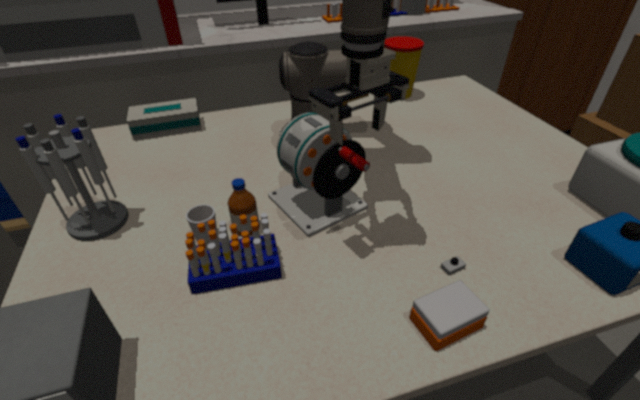

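View pics/wrist1.png

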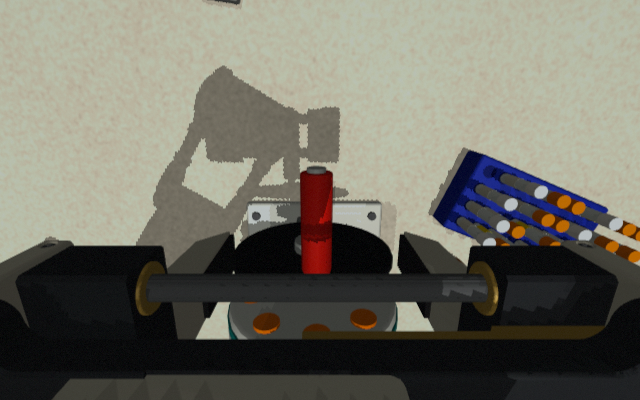

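The wrist view shows the red handle (316,220) centred between the fingers and parallel to the tool. The scene view agrees, so I'm descending and closing.

```bash
python3 -m creep '[{"tx":2,"ty":0,"tz":0,"wx":0,"wy":0,"wz":0,"gripper":-1},{"tx":4,"ty":0,"tz":0,"wx":0,"wy":0,"wz":0,"gripper":-1},{"tx":5.8,"ty":0,"tz":0,"wx":0,"wy":0,"wz":0,"gripper":-1},{"tx":5.8,"ty":0,"tz":0,"wx":0,"wy":0,"wz":0,"gripper":-1},{"tx":5.8,"ty":0,"tz":0,"wx":0,"wy":0,"wz":0,"gripper":1},{"tx":5.8,"ty":0,"tz":0,"wx":0,"wy":0,"wz":0,"gripper":1},{"tx":5.8,"ty":0,"tz":0,"wx":0,"wy":0,"wz":0,"gripper":1},{"tx":5.8,"ty":0,"tz":0,"wx":0,"wy":0,"wz":0,"gripper":1}]';python3 -m creep '[{"tx":0,"ty":0,"tz":0,"wx":0,"wy":0,"wz":0,"gripper":1},{"tx":0,"ty":0,"tz":0,"wx":0,"wy":0,"wz":0,"gripper":1},{"tx":0,"ty":0,"tz":0,"wx":0,"wy":0,"wz":0,"gripper":1},{"tx":0,"ty":0,"tz":0,"wx":0,"wy":0,"wz":0,"gripper":1}]'; python3 g.py
python3 - <<'E'
from h import *
for n in ("scene",):
    c=capture(n);cv2.imwrite(f"pics/{n}2.png",cv2.resize(c["frame"][80:250,240:430,::-1],None,fx=3,fy=3))
E
```

```text
time: 2.42
tool_pos: [562.4, -55.4, 208.2]
tcp_rot: [1.037, 1.568, -0.229]
contact_force: [-0.0, 1.0, 0.3]
grip_width: 70.0
time: 2.75
tool_pos: [561.9, -55.5, 206.9]
tcp_rot: [1.087, 1.571, -0.179]
contact_force: [-0.1, 0.3, 0.1]
grip_width: 42.8
[557.94714 -53.93616 165.     ] [[ 0.     0.954  0.3  ]
 [-0.     0.3   -0.954]
 [-1.     0.     0.   ]]
tool z in (hh,n): -179.98381012834525
TCP target [561.70956 -55.89678 206.     ] delta tool cm [ 0.09 -0.03  0.03]
1 [ 3.141 -0.    -0.   ]
-1 [-0.  0. -0.]
```

View pics/scene2.png

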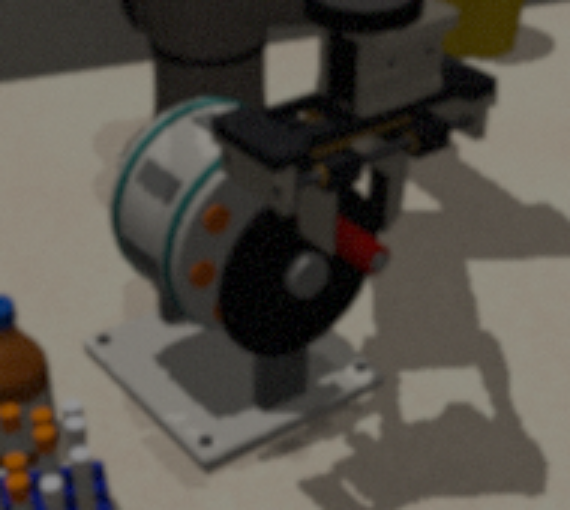

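The picture shows the fingers either side of the handle (340,240 in the crop), still closing at 43 mm.

```bash
python3 -m creep '[{"tx":0,"ty":0,"tz":0,"wx":0,"wy":0,"wz":0,"gripper":1},{"tx":0,"ty":0,"tz":0,"wx":0,"wy":0,"wz":0,"gripper":1},{"tx":0,"ty":0,"tz":0,"wx":0,"wy":0,"wz":0,"gripper":1},{"tx":0,"ty":0,"tz":0,"wx":0,"wy":0,"wz":0,"gripper":1},{"tx":0,"ty":0,"tz":0,"wx":0,"wy":0,"wz":0,"gripper":1},{"tx":0,"ty":0,"tz":0,"wx":0,"wy":0,"wz":0,"gripper":1}]';python3 g.py; python3 -c "
from h import *
print(get_obs())"
```

```text
time: 3.3
tool_pos: [561.8, -55.4, 206.8]
tcp_rot: [-2.861, 1.571, 2.156]
contact_force: [-0.3, 1.4, -1.0]
grip_width: 20.7
[557.94714 -53.93616 165.     ] [[-0.     0.954  0.3  ]
 [ 0.     0.3   -0.954]
 [-1.    -0.    -0.   ]]
tool z in (hh,n): -179.98785524578193
TCP target [561.70956 -55.89678 206.     ] delta tool cm [ 0.08 -0.03  0.04]
1 [3.141 0.    0.   ]
-1 [-0. -0.  0.]
{'time': 3.3, 'joint_positions': array([-2.34154952e-01,  4.13457602e-01,  1.40936044e+00,  7.45506712e-05,
        1.31885193e+00,  1.03182615e+00]), 'dq': array([ 0.00117848, -0.00053653, -0.00116335,  0.00019972, -0.00103414,
        0.00060095]), 'tau': array([-1.94429057e-01, -4.76317728e+01, -2.51953626e+01, -3.18670983e-02,
       -6.76250551e-02,  2.21642884e-03]), 'tool_pos': array([561.83432183, -55.44593862, 206.77611668]), 'tcp_rot': array([-2.86094036,  1.57069055,  2.15624526]), 'contact_force': array([-0.31834016,  1.42310241, -1.01498563]), 'moment': array([ 0.07453131,  0.10142603, -0.03994606]), 'grip_width': 20.650500416071147}
```

```bash
cat > t.py <<'E'
import numpy as np,sys
# cumulative tool shifts from th a, steps of s deg
a,s,k,calls=[float(x) for x in sys.argv[1:5]]
for j in range(int(calls)):
    b=a+j*s*k
    t=np.radians(b+s*np.arange(1,k+1));t0=np.radians(b)
    print(b,' '.join('%.2f/%.2f'%(6*(np.cos(t0)-np.cos(x)),-6*(np.sin(x)-np.sin(t0))) for x in t))
E
python3 t.py -2.5 4 6 15
```

```text
-2.5 -0.00/-0.42 0.02/-0.84 0.08/-1.25 0.16/-1.66 0.27/-2.07 0.41/-2.46
21.5 0.17/-0.38 0.36/-0.76 0.58/-1.11 0.82/-1.45 1.09/-1.78 1.38/-2.08
45.5 0.31/-0.28 0.64/-0.54 0.98/-0.78 1.34/-0.99 1.72/-1.18 2.10/-1.34
69.5 0.40/-0.13 0.80/-0.24 1.21/-0.31 1.63/-0.36 2.05/-0.38 2.47/-0.37
93.5 0.42/0.04 0.83/0.11 1.24/0.21 1.64/0.33 2.03/0.49 2.40/0.67
117.5 0.36/0.21 0.71/0.44 1.05/0.69 1.36/0.97 1.65/1.27 1.93/1.59
141.5 0.25/0.34 0.47/0.69 0.67/1.06 0.85/1.44 0.99/1.83 1.11/2.23
165.5 0.09/0.41 0.15/0.82 0.19/1.24 0.19/1.66 0.16/2.08 0.11/2.49
189.5 -0.08/0.41 -0.20/0.81 -0.34/1.21 -0.50/1.59 -0.70/1.96 -0.91/2.32
213.5 -0.24/0.34 -0.51/0.66 -0.80/0.97 -1.11/1.25 -1.43/1.51 -1.78/1.75
237.5 -0.36/0.21 -0.74/0.40 -1.12/0.56 -1.52/0.69 -1.93/0.80 -2.34/0.87
261.5 -0.42/0.05 -0.83/0.07 -1.25/0.05 -1.67/0.01 -2.08/-0.05 -2.49/-0.15
285.5 -0.40/-0.13 -0.79/-0.28 -1.17/-0.46 -1.53/-0.67 -1.88/-0.90 -2.21/-1.15
309.5 -0.31/-0.28 -0.61/-0.58 -0.88/-0.89 -1.13/-1.23 -1.35/-1.58 -1.55/-1.95
333.5 -0.17/-0.38 -0.32/-0.77 -0.44/-1.17 -0.53/-1.58 -0.59/-2.00 -0.62/-2.42
```

```bash
cat > s.py <<'E'
# log sample: angle & tangential/radial force
from g import *
import json
o,T=st();g=o["tool_pos"]+19*T[:,0]*-1-C
th=np.arctan2(g@hh,g[2]);r=np.hypot(g@hh,g[2])
F=o["contact_force"];t=hh*np.cos(th)-np.array([0,0,1])*np.sin(th);rr=hh*np.sin(th)+np.array([0,0,1])*np.cos(th)
v=[o["time"],np.degrees(th),r,F@t,F@rr,F@n,o["grip_width"]]
print("t %.2f th %.1f r %.1f Ft %.2f Fr %.2f Fn %.2f w %.1f"%tuple(v))
open("log.jsonl","a").write(json.dumps(list(map(float,v)))+"\n")
E
python3 s.py
```

```text
t 3.30 th -2.5 r 60.8 Ft 1.41 Fr -1.08 Fn 0.12 w 20.7
```

```bash
python3 -m creep '[{"tx":0,"ty":0,"tz":-0.42,"wx":0,"wy":0,"wz":0,"gripper":1},{"tx":0.02,"ty":0,"tz":-0.84,"wx":0,"wy":0,"wz":0,"gripper":1},{"tx":0.08,"ty":0,"tz":-1.25,"wx":0,"wy":0,"wz":0,"gripper":1}]'; python3 s.py; python3 -m creep '[{"tx":0.08,"ty":0,"tz":-0.41,"wx":0,"wy":0,"wz":0,"gripper":1},{"tx":0.19,"ty":0,"tz":-0.82,"wx":0,"wy":0,"wz":0,"gripper":1},{"tx":0.33,"ty":0,"tz":-1.21,"wx":0,"wy":0,"wz":0,"gripper":1}]'; python3 s.py
```

```text
time: 3.55
tool_pos: [558.1, -43.6, 206.3]
tcp_rot: [0.386, 1.57, -0.88]
contact_force: [0.4, -2.3, 1.3]
grip_width: 20.5
t 3.55 th 9.3 r 61.1 Ft -2.49 Fr 0.87 Fn -0.35 w 20.5
time: 3.8
tool_pos: [554.4, -31.6, 203.1]
tcp_rot: [0.735, 1.57, -0.531]
contact_force: [-0.9, -2.8, 4.1]
grip_width: 21.0
t 3.80 th 21.4 r 61.3 Ft -3.67 Fr 2.93 Fn -1.72 w 21.0
```

Run:
```python
from h import *
for n in ("scene",):
    c=capture(n);cv2.imwrite(f"pics/{n}3.png",cv2.resize(c["frame"][80:250,240:430,::-1],None,fx=3,fy=3))
```

```text
(no output)
```

View pics/scene3.png

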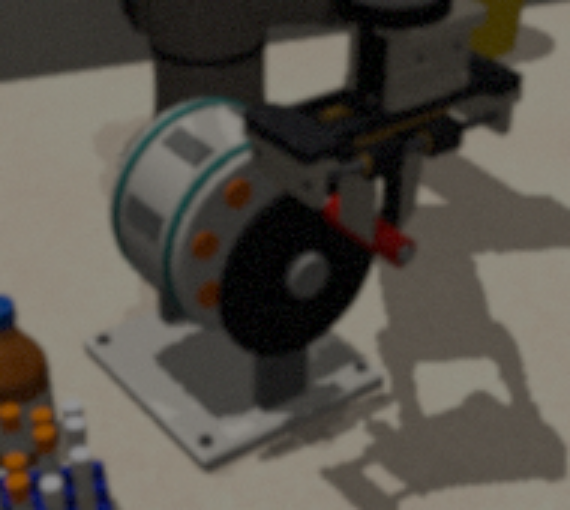

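```bash
python3 -m creep '[{"tx":0.17,"ty":0,"tz":-0.38,"wx":0,"wy":0,"wz":0,"gripper":1},{"tx":0.36,"ty":0,"tz":-0.76,"wx":0,"wy":0,"wz":0,"gripper":1},{"tx":0.58,"ty":0,"tz":-1.11,"wx":0,"wy":0,"wz":0,"gripper":1}]'; python3 s.py; python3 -m creep '[{"tx":0.24,"ty":0,"tz":-0.34,"wx":0,"wy":0,"wz":0,"gripper":1},{"tx":0.51,"ty":0,"tz":-0.67,"wx":0,"wy":0,"wz":0,"gripper":1},{"tx":0.80,"ty":0,"tz":-0.97,"wx":0,"wy":0,"wz":0,"gripper":1}]'; python3 s.py
python3 -m creep '[{"tx":0.31,"ty":0,"tz":-0.28,"wx":0,"wy":0,"wz":0,"gripper":1},{"tx":0.64,"ty":0,"tz":-0.54,"wx":0,"wy":0,"wz":0,"gripper":1},{"tx":0.98,"ty":0,"tz":-0.78,"wx":0,"wy":0,"wz":0,"gripper":1}]'; python3 s.py; python3 -m creep '[{"tx":0.36,"ty":0,"tz":-0.21,"wx":0,"wy":0,"wz":0,"gripper":1},{"tx":0.74,"ty":0,"tz":-0.40,"wx":0,"wy":0,"wz":0,"gripper":1},{"tx":1.12,"ty":0,"tz":-0.56,"wx":0,"wy":0,"wz":0,"gripper":1}]'; python3 s.py
```

```text
time: 4.1
tool_pos: [551.1, -21.1, 197.6]
tcp_rot: [1.151, 1.57, -0.115]
contact_force: [-2.4, -2.4, 6.2]
grip_width: 20.6
t 4.10 th 32.9 r 61.5 Ft -4.63 Fr 4.35 Fn -3.02 w 20.6
time: 4.35
tool_pos: [548.1, -11.6, 189.7]
tcp_rot: [1.679, 1.57, 0.413]
contact_force: [-2.6, 0.2, 9.2]
grip_width: 20.3
t 4.35 th 44.7 r 61.6 Ft -5.79 Fr 7.16 Fn -2.40 w 20.3
time: 4.6
tool_pos: [545.7, -3.9, 180.0]
tcp_rot: [2.159, 1.57, 0.893]
contact_force: [-2.2, -0.7, 9.2]
grip_width: 20.6
t 4.60 th 56.5 r 61.6 Ft -7.69 Fr 5.04 Fn -2.34 w 20.6
time: 4.85
tool_pos: [543.9, 1.7, 168.8]
tcp_rot: [2.476, 1.569, 1.21]
contact_force: [-3.9, -0.1, 9.4]
grip_width: 20.4
t 4.85 th 68.3 r 61.7 Ft -8.29 Fr 4.49 Fn -3.75 w 20.4
```

The picture shows the handle held in the fingers (395,245 in the crop) and the lids turned with it, so the grip works. Continuing round.

```bash
python3 t.py 69.5 4 3 24 | awk '{print $1,$2,$3,$4}'; python3 -m creep '[{"tx":0.40,"ty":0,"tz":-0.13,"wx":0,"wy":0,"wz":0,"gripper":1},{"tx":0.80,"ty":0,"tz":-0.24,"wx":0,"wy":0,"wz":0,"gripper":1},{"tx":1.21,"ty":0,"tz":-0.31,"wx":0,"wy":0,"wz":0,"gripper":1}]'; python3 s.py; python3 -m creep '[{"tx":0.42,"ty":0,"tz":-0.05,"wx":0,"wy":0,"wz":0,"gripper":1},{"tx":0.84,"ty":0,"tz":-0.07,"wx":0,"wy":0,"wz":0,"gripper":1},{"tx":1.26,"ty":0,"tz":-0.06,"wx":0,"wy":0,"wz":0,"gripper":1}]'; python3 s.py
python3 -m creep '[{"tx":0.42,"ty":0,"tz":0.04,"wx":0,"wy":0,"wz":0,"gripper":1},{"tx":0.83,"ty":0,"tz":0.11,"wx":0,"wy":0,"wz":0,"gripper":1},{"tx":1.24,"ty":0,"tz":0.21,"wx":0,"wy":0,"wz":0,"gripper":1}]'; python3 s.py; python3 -m creep '[{"tx":0.40,"ty":0,"tz":0.12,"wx":0,"wy":0,"wz":0,"gripper":1},{"tx":0.79,"ty":0,"tz":0.28,"wx":0,"wy":0,"wz":0,"gripper":1},{"tx":1.16,"ty":0,"tz":0.46,"wx":0,"wy":0,"wz":0,"gripper":1}]'; python3 s.py
```

```text
69.5 0.40/-0.13 0.80/-0.24 1.21/-0.31
81.5 0.42/-0.05 0.83/-0.07 1.25/-0.05
93.5 0.42/0.04 0.83/0.11 1.24/0.21
105.5 0.40/0.13 0.79/0.28 1.17/0.46
117.5 0.36/0.21 0.71/0.44 1.05/0.69
129.5 0.31/0.28 0.61/0.58 0.88/0.89
141.5 0.25/0.34 0.47/0.69 0.67/1.06
153.5 0.17/0.38 0.32/0.77 0.44/1.17
165.5 0.09/0.41 0.15/0.82 0.19/1.24
177.5 0.00/0.42 -0.02/0.84 -0.08/1.25
189.5 -0.08/0.41 -0.20/0.81 -0.34/1.21
201.5 -0.17/0.38 -0.36/0.76 -0.58/1.11
213.5 -0.24/0.34 -0.51/0.66 -0.80/0.97
225.5 -0.31/0.28 -0.64/0.54 -0.98/0.78
237.5 -0.36/0.21 -0.74/0.40 -1.12/0.56
249.5 -0.40/0.13 -0.80/0.24 -1.21/0.31
261.5 -0.42/0.05 -0.83/0.07 -1.25/0.05
273.5 -0.42/-0.04 -0.83/-0.11 -1.24/-0.21
285.5 -0.40/-0.13 -0.79/-0.28 -1.17/-0.46
297.5 -0.36/-0.21 -0.71/-0.44 -1.05/-0.69
309.5 -0.31/-0.28 -0.61/-0.58 -0.88/-0.89
321.5 -0.25/-0.34 -0.47/-0.69 -0.67/-1.06
333.5 -0.17/-0.38 -0.32/-0.77 -0.44/-1.17
345.5 -0.09/-0.41 -0.15/-0.82 -0.19/-1.24
time: 5.1
tool_pos: [542.9, 4.9, 156.7]
tcp_rot: [2.688, 1.569, 1.423]
contact_force: [-3.8, 2.2, 10.8]
grip_width: 20.7
t 5.10 th 80.0 r 61.5 Ft -10.03 Fr 5.09 Fn -2.92 w 20.7
time: 5.35
tool_pos: [542.7, 5.6, 144.1]
tcp_rot: [2.792, 1.569, 1.527]
contact_force: [-3.4, 3.0, 10.7]
grip_width: 20.5
t 5.35 th 91.8 r 61.4 Ft -10.78 Fr 3.54 Fn -2.37 w 20.5
time: 5.6
tool_pos: [543.2, 3.9, 131.6]
tcp_rot: [2.904, 1.568, 1.638]
contact_force: [-4.6, 3.1, 11.1]
grip_width: 20.4
t 5.60 th 103.6 r 61.2 Ft -11.81 Fr 1.67 Fn -3.47 w 20.4
time: 5.85
tool_pos: [544.5, -0.3, 120.0]
tcp_rot: [2.979, 1.568, 1.713]
contact_force: [-3.9, 5.6, 11.7]
grip_width: 20.5
t 5.85 th 115.3 r 61.0 Ft -13.36 Fr 0.86 Fn -2.02 w 20.5
```

```bash
python3 -m creep '[{"tx":0.36,"ty":0,"tz":0.21,"wx":0,"wy":0,"wz":0,"gripper":1},{"tx":0.71,"ty":0,"tz":0.44,"wx":0,"wy":0,"wz":0,"gripper":1},{"tx":1.05,"ty":0,"tz":0.69,"wx":0,"wy":0,"wz":0,"gripper":1}]' >/dev/null; python3 s.py; python3 -m creep '[{"tx":0.31,"ty":0,"tz":0.28,"wx":0,"wy":0,"wz":0,"gripper":1},{"tx":0.61,"ty":0,"tz":0.58,"wx":0,"wy":0,"wz":0,"gripper":1},{"tx":0.88,"ty":0,"tz":0.89,"wx":0,"wy":0,"wz":0,"gripper":1}]'>/dev/null; python3 s.py
python3 -m creep '[{"tx":0.25,"ty":0,"tz":0.34,"wx":0,"wy":0,"wz":0,"gripper":1},{"tx":0.47,"ty":0,"tz":0.69,"wx":0,"wy":0,"wz":0,"gripper":1},{"tx":0.67,"ty":0,"tz":1.06,"wx":0,"wy":0,"wz":0,"gripper":1}]'>/dev/null; python3 s.py; python3 -m creep '[{"tx":0.17,"ty":0,"tz":0.38,"wx":0,"wy":0,"wz":0,"gripper":1},{"tx":0.32,"ty":0,"tz":0.77,"wx":0,"wy":0,"wz":0,"gripper":1},{"tx":0.44,"ty":0,"tz":1.17,"wx":0,"wy":0,"wz":0,"gripper":1}]'>/dev/null; python3 s.py
```

```text
t 6.10 th 127.0 r 60.7 Ft -13.35 Fr -1.35 Fn -3.17 w 20.7
t 6.35 th 138.7 r 60.4 Ft -14.78 Fr -4.33 Fn -2.47 w 20.3
t 6.60 th 150.3 r 60.1 Ft -14.52 Fr -5.14 Fn -1.43 w 20.9
t 6.85 th 162.0 r 59.7 Ft -14.40 Fr -6.33 Fn -0.83 w 20.9
```

```bash
python3 -m creep '[{"tx":0.09,"ty":0,"tz":0.41,"wx":0,"wy":0,"wz":0,"gripper":1},{"tx":0.15,"ty":0,"tz":0.82,"wx":0,"wy":0,"wz":0,"gripper":1},{"tx":0.19,"ty":0,"tz":1.24,"wx":0,"wy":0,"wz":0,"gripper":1}]' >/dev/null; python3 s.py; python3 -m creep '[{"tx":0,"ty":0,"tz":0.42,"wx":0,"wy":0,"wz":0,"gripper":1},{"tx":-0.02,"ty":0,"tz":0.84,"wx":0,"wy":0,"wz":0,"gripper":1},{"tx":-0.08,"ty":0,"tz":1.25,"wx":0,"wy":0,"wz":0,"gripper":1}]'>/dev/null; python3 s.py
python3 -m creep '[{"tx":-0.08,"ty":0,"tz":0.41,"wx":0,"wy":0,"wz":0,"gripper":1},{"tx":-0.20,"ty":0,"tz":0.81,"wx":0,"wy":0,"wz":0,"gripper":1},{"tx":-0.34,"ty":0,"tz":1.21,"wx":0,"wy":0,"wz":0,"gripper":1}]'>/dev/null; python3 s.py; python3 -m creep '[{"tx":-0.17,"ty":0,"tz":0.38,"wx":0,"wy":0,"wz":0,"gripper":1},{"tx":-0.36,"ty":0,"tz":0.76,"wx":0,"wy":0,"wz":0,"gripper":1},{"tx":-0.58,"ty":0,"tz":1.11,"wx":0,"wy":0,"wz":0,"gripper":1}]'>/dev/null; python3 s.py
python3 -m creep '[{"tx":-0.24,"ty":0,"tz":0.34,"wx":0,"wy":0,"wz":0,"gripper":1},{"tx":-0.51,"ty":0,"tz":0.66,"wx":0,"wy":0,"wz":0,"gripper":1},{"tx":-0.80,"ty":0,"tz":0.97,"wx":0,"wy":0,"wz":0,"gripper":1}]'>/dev/null; python3 s.py; python3 -m creep '[{"tx":-0.31,"ty":0,"tz":0.28,"wx":0,"wy":0,"wz":0,"gripper":1},{"tx":-0.64,"ty":0,"tz":0.54,"wx":0,"wy":0,"wz":0,"gripper":1},{"tx":-0.98,"ty":0,"tz":0.78,"wx":0,"wy":0,"wz":0,"gripper":1}]'>/dev/null; python3 s.py
python3 -m creep '[{"tx":-0.36,"ty":0,"tz":0.21,"wx":0,"wy":0,"wz":0,"gripper":1},{"tx":-0.74,"ty":0,"tz":0.40,"wx":0,"wy":0,"wz":0,"gripper":1},{"tx":-1.12,"ty":0,"tz":0.56,"wx":0,"wy":0,"wz":0,"gripper":1}]'>/dev/null; python3 s.py; python3 -m creep '[{"tx":-0.40,"ty":0,"tz":0.13,"wx":0,"wy":0,"wz":0,"gripper":1},{"tx":-0.80,"ty":0,"tz":0.24,"wx":0,"wy":0,"wz":0,"gripper":1},{"tx":-1.21,"ty":0,"tz":0.31,"wx":0,"wy":0,"wz":0,"gripper":1}]'>/dev/null; python3 s.py
```

```text
t 7.10 th 173.6 r 59.4 Ft -13.35 Fr -6.99 Fn -0.89 w 20.6
t 7.35 th -174.8 r 59.0 Ft -13.58 Fr -4.29 Fn 1.29 w 20.6
t 7.60 th -162.9 r 58.7 Ft -12.21 Fr -2.27 Fn 2.90 w 20.9
t 7.85 th -150.5 r 58.5 Ft -12.12 Fr 0.37 Fn 4.30 w 20.5
t 8.10 th -137.9 r 58.3 Ft -9.52 Fr 1.17 Fn 4.44 w 20.8
t 8.35 th -125.0 r 58.2 Ft -9.57 Fr 0.65 Fn 3.79 w 20.4
t 8.60 th -111.8 r 58.3 Ft -7.24 Fr -1.80 Fn 3.49 w 20.4
t 8.85 th -98.5 r 58.4 Ft -6.44 Fr -2.97 Fn 1.70 w 20.6
```

```bash
python3 -m creep '[{"tx":-0.42,"ty":0,"tz":0.05,"wx":0,"wy":0,"wz":0,"gripper":1},{"tx":-0.83,"ty":0,"tz":0.07,"wx":0,"wy":0,"wz":0,"gripper":1},{"tx":-1.25,"ty":0,"tz":0.05,"wx":0,"wy":0,"wz":0,"gripper":1}]'>/dev/null; python3 s.py
python3 -m creep '[{"tx":-0.42,"ty":0,"tz":-0.04,"wx":0,"wy":0,"wz":0,"gripper":1},{"tx":-0.83,"ty":0,"tz":-0.11,"wx":0,"wy":0,"wz":0,"gripper":1},{"tx":-1.24,"ty":0,"tz":-0.21,"wx":0,"wy":0,"wz":0,"gripper":1}]'>/dev/null; python3 s.py
python3 -m creep '[{"tx":-0.40,"ty":0,"tz":-0.13,"wx":0,"wy":0,"wz":0,"gripper":1},{"tx":-0.79,"ty":0,"tz":-0.28,"wx":0,"wy":0,"wz":0,"gripper":1},{"tx":-1.17,"ty":0,"tz":-0.46,"wx":0,"wy":0,"wz":0,"gripper":1}]'>/dev/null; python3 s.py
python3 -m creep '[{"tx":-0.36,"ty":0,"tz":-0.21,"wx":0,"wy":0,"wz":0,"gripper":1},{"tx":-0.71,"ty":0,"tz":-0.44,"wx":0,"wy":0,"wz":0,"gripper":1},{"tx":-1.05,"ty":0,"tz":-0.69,"wx":0,"wy":0,"wz":0,"gripper":1}]'>/dev/null; python3 s.py
python3 -m creep '[{"tx":-0.31,"ty":0,"tz":-0.28,"wx":0,"wy":0,"wz":0,"gripper":1},{"tx":-0.61,"ty":0,"tz":-0.58,"wx":0,"wy":0,"wz":0,"gripper":1},{"tx":-0.88,"ty":0,"tz":-0.89,"wx":0,"wy":0,"wz":0,"gripper":1}]'>/dev/null; python3 s.py
python3 -m creep '[{"tx":-0.25,"ty":0,"tz":-0.34,"wx":0,"wy":0,"wz":0,"gripper":1},{"tx":-0.47,"ty":0,"tz":-0.69,"wx":0,"wy":0,"wz":0,"gripper":1},{"tx":-0.67,"ty":0,"tz":-1.06,"wx":0,"wy":0,"wz":0,"gripper":1}]'>/dev/null; python3 s.py
python3 -m creep '[{"tx":-0.17,"ty":0,"tz":-0.38,"wx":0,"wy":0,"wz":0,"gripper":1},{"tx":-0.32,"ty":0,"tz":-0.77,"wx":0,"wy":0,"wz":0,"gripper":1},{"tx":-0.44,"ty":0,"tz":-1.17,"wx":0,"wy":0,"wz":0,"gripper":1}]'>/dev/null; python3 s.py
cat > fit.py <<'E'
import numpy as np,json
L=np.array([json.loads(l) for l in open("log.jsonl")])[1:]
d=np.sign(np.diff(np.unwrap(np.radians(L[:,1])),prepend=np.radians(-2.5)));t=np.radians(L[:,1]);P=-L[:,3]
for nm,k in (("all",d!=0),("fwd",d>0),("back",d<0)):
    if k.sum()<4: continue
    cols=[np.cos(t[k]),np.sin(t[k]),np.ones(k.sum())]
    if nm=="all": cols=[cols[0],cols[1],d[k]]
    x,*_=np.linalg.lstsq(np.c_[tuple(cols)],P[k],rcond=None);r=P[k]-np.c_[tuple(cols)]@x
    print(nm,k.sum(),"A",np.hypot(x[0],x[1]),"f",x[2],"th max",np.degrees(np.arctan2(x[1],x[0])),"bottom th",np.degrees(np.arctan2(x[1],x[0]))-90,"rms",r.std())
E
python3 fit.py
```

```text
t 9.10 th -86.0 r 58.7 Ft -4.93 Fr -4.49 Fn 2.28 w 20.7
t 9.35 th -73.5 r 58.9 Ft -3.41 Fr -6.02 Fn 2.32 w 20.8
t 9.60 th -61.3 r 59.2 Ft -2.94 Fr -6.56 Fn 2.18 w 20.5
t 9.85 th -49.3 r 59.6 Ft -2.02 Fr -8.56 Fn 2.67 w 20.6
t 10.10 th -37.4 r 59.9 Ft -1.43 Fr -9.03 Fn 3.47 w 20.8
t 10.35 th -25.7 r 60.3 Ft -1.24 Fr -10.32 Fn 4.62 w 20.7
t 10.60 th -14.1 r 60.7 Ft -2.29 Fr -11.23 Fn 3.85 w 20.6
all 29 A 6.404004074222088 f 7.983350937302693 th max 153.6344121658523 bottom th 63.6344121658523 rms 0.37401380914100163
fwd 29 A 6.404004074222088 f 7.983350937302693 th max 153.6344121658523 bottom th 63.6344121658523 rms 0.37401380914100163
```

```bash
python3 -m creep '[{"tx":-0.09,"ty":0,"tz":-0.41,"wx":0,"wy":0,"wz":0,"gripper":1},{"tx":-0.15,"ty":0,"tz":-0.82,"wx":0,"wy":0,"wz":0,"gripper":1},{"tx":-0.19,"ty":0,"tz":-1.24,"wx":0,"wy":0,"wz":0,"gripper":1}]'>/dev/null; python3 s.py
python3 -m creep '[{"tx":0,"ty":0,"tz":-0.42,"wx":0,"wy":0,"wz":0,"gripper":1},{"tx":0.02,"ty":0,"tz":-0.84,"wx":0,"wy":0,"wz":0,"gripper":1},{"tx":0.08,"ty":0,"tz":-1.25,"wx":0,"wy":0,"wz":0,"gripper":1},{"tx":0.16,"ty":0,"tz":-1.66,"wx":0,"wy":0,"wz":0,"gripper":1},{"tx":0.27,"ty":0,"tz":-2.07,"wx":0,"wy":0,"wz":0,"gripper":1},{"tx":0.41,"ty":0,"tz":-2.46,"wx":0,"wy":0,"wz":0,"gripper":1}]'>/dev/null; python3 s.py
python3 -m creep '[{"tx":0.17,"ty":0,"tz":-0.38,"wx":0,"wy":0,"wz":0,"gripper":1},{"tx":0.36,"ty":0,"tz":-0.76,"wx":0,"wy":0,"wz":0,"gripper":1},{"tx":0.58,"ty":0,"tz":-1.11,"wx":0,"wy":0,"wz":0,"gripper":1},{"tx":0.82,"ty":0,"tz":-1.45,"wx":0,"wy":0,"wz":0,"gripper":1},{"tx":1.09,"ty":0,"tz":-1.78,"wx":0,"wy":0,"wz":0,"gripper":1},{"tx":1.38,"ty":0,"tz":-2.08,"wx":0,"wy":0,"wz":0,"gripper":1}]'>/dev/null; python3 s.py
python3 -m creep '[{"tx":0.31,"ty":0,"tz":-0.28,"wx":0,"wy":0,"wz":0,"gripper":1},{"tx":0.64,"ty":0,"tz":-0.54,"wx":0,"wy":0,"wz":0,"gripper":1},{"tx":0.98,"ty":0,"tz":-0.78,"wx":0,"wy":0,"wz":0,"gripper":1},{"tx":1.34,"ty":0,"tz":-0.99,"wx":0,"wy":0,"wz":0,"gripper":1},{"tx":1.72,"ty":0,"tz":-1.18,"wx":0,"wy":0,"wz":0,"gripper":1},{"tx":2.10,"ty":0,"tz":-1.34,"wx":0,"wy":0,"wz":0,"gripper":1}]'>/dev/null; python3 s.py
python3 -m creep '[{"tx":0.40,"ty":0,"tz":-0.13,"wx":0,"wy":0,"wz":0,"gripper":1},{"tx":0.80,"ty":0,"tz":-0.24,"wx":0,"wy":0,"wz":0,"gripper":1},{"tx":1.21,"ty":0,"tz":-0.31,"wx":0,"wy":0,"wz":0,"gripper":1}]'>/dev/null; python3 s.py; python3 t.py 81.5 -4 5 1;python3 fit.py
```

```text
t 10.85 th -2.6 r 61.0 Ft -1.97 Fr -10.35 Fn 2.40 w 20.0
t 11.35 th 20.7 r 61.5 Ft -3.01 Fr -5.34 Fn -0.14 w 20.2
t 11.85 th 44.9 r 61.6 Ft -6.88 Fr 3.41 Fn -4.74 w 21.0
t 12.35 th 68.3 r 61.7 Ft -8.36 Fr 1.85 Fn -4.76 w 20.4
t 12.60 th 79.9 r 61.6 Ft -9.99 Fr 3.18 Fn -4.30 w 20.5
81.5 -0.41/0.08 -0.82/0.18 -1.21/0.31 -1.60/0.47 -1.98/0.66
all 34 A 6.42343693792502 f 7.98852169282506 th max 153.41156586517644 bottom th 63.41156586517644 rms 0.3991603065684416
fwd 34 A 6.42343693792502 f 7.98852169282506 th max 153.41156586517644 bottom th 63.41156586517644 rms 0.3991603065684416
```

```bash
python3 -m creep '[{"tx":-0.41,"ty":0,"tz":0.08,"wx":0,"wy":0,"wz":0,"gripper":1},{"tx":-0.82,"ty":0,"tz":0.18,"wx":0,"wy":0,"wz":0,"gripper":1},{"tx":-1.21,"ty":0,"tz":0.31,"wx":0,"wy":0,"wz":0,"gripper":1},{"tx":-1.60,"ty":0,"tz":0.47,"wx":0,"wy":0,"wz":0,"gripper":1}]'>/dev/null; python3 s.py
python3 -m creep '[{"tx":-0.10,"ty":0,"tz":0.05,"wx":0,"wy":0,"wz":0,"gripper":1},{"tx":-0.20,"ty":0,"tz":0.09,"wx":0,"wy":0,"wz":0,"gripper":1}]'>/dev/null; python3 s.py; python3 fit.py
python3 -m creep '[{"tx":0,"ty":0,"tz":0,"wx":0,"wy":0,"wz":0,"gripper":1},{"tx":0,"ty":0,"tz":0,"wx":0,"wy":0,"wz":0,"gripper":1},{"tx":0,"ty":0,"tz":0,"wx":0,"wy":0,"wz":0,"gripper":1},{"tx":0,"ty":0,"tz":0,"wx":0,"wy":0,"wz":0,"gripper":1},{"tx":0,"ty":0,"tz":0,"wx":0,"wy":0,"wz":0,"gripper":1},{"tx":0,"ty":0,"tz":0,"wx":0,"wy":0,"wz":0,"gripper":1}]'; python3 s.py
python3 - <<'E'
from h import *
print(get_obs()["dq"])
c=capture("scene");cv2.imwrite("pics/scene4.png",c["frame"][...,::-1])
E
```

```text
t 12.93 th 65.5 r 61.7 Ft 8.09 Fr 1.71 Fn 1.13 w 21.0
t 13.10 th 63.2 r 61.7 Ft 8.20 Fr 1.76 Fn 1.87 w 20.4
all 36 A 6.422617762218446 f 8.004847324241219 th max 153.66103637012222 bottom th 63.66103637012222 rms 0.3916614610547445
fwd 34 A 6.42343693792502 f 7.98852169282506 th max 153.41156586517644 bottom th 63.41156586517644 rms 0.3991603065684416
time: 13.6
tool_pos: [544.5, -0.5, 174.0]
tcp_rot: [-2.957, 1.568, 2.06]
contact_force: [-0.4, 5.1, -3.9]
grip_width: 20.1
t 13.60 th 63.0 r 61.7 Ft 5.72 Fr 2.66 Fn 1.12 w 20.1
[ 0.00127001  0.00113828  0.00174795 -0.00089729 -0.00121265 -0.00058884]
```

View pics/scene4.png

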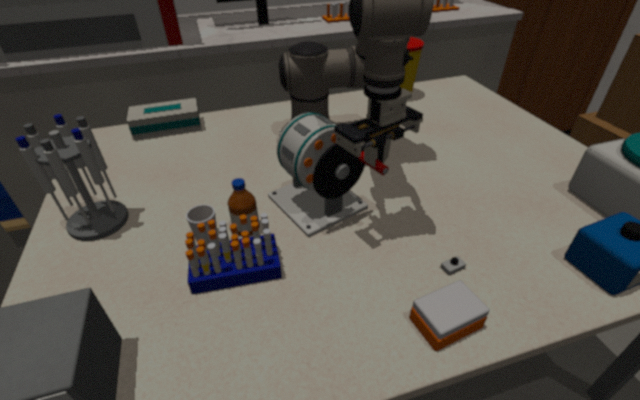

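The picture shows the handle still held in the fingers (378,166), with rack (235,265), bottle (240,200), beaker (202,212) and counterweight (453,266) where they were. Backward force 8.1–8.2 N and forward 8.0 N at this angle confirm that the load hangs straight down. Handing in.

```bash
python3 -c "
from plant import *
print(close_job())"
```

```text
the job is handed in; nothing more can be done
None
```

I gripped the crank handle and turned the drum one full slow turn, plus part of a second, measuring the force along its path. I then stopped with the heavy side straight down and handed the job in at about 13.7 s, still holding the handle.

- **Where the load is:** the force fit gave a load pull of 6.4 N and friction of 8.0 N at the handle, with 0.4 N scatter. It puts the load at the bottom when the handle stands 63.7° from the top; the drum stopped at 63.0°. A short move back through that angle needed 8.2 N, against a fitted friction of 8.0 N, which agrees with the load hanging straight down.
- **Final state:** the joints read essentially still and a 5.7 N force remained on the tool. The last picture shows the handle in the fingers. The rack, bottle, beaker and counterweight look unmoved, though I checked them by eye and did not re-measure them.
- **Disagreements:** the finger opening read about 20.5 mm on the 24 mm handle, but the drum followed the hand throughout. The radius I measured varied between 58.2 and 61.7 mm, so my axle centre is about 1.7 mm off. I estimate that shifts the angle by only 1–2°.

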